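# Point out the missing cover bolt

### The arm

A 7-joint arm with a two-finger parallel gripper is mounted at the origin on the work surface. World frame = base frame: x ahead of the robot, y to its left, z up, the work surface at z = 0. Lengths are in m, angles in degrees, forces in N, time in s.
With the tool pointing down it reaches from about 0.425 to 0.825 m from the base axis. Payload 3.6 kg.
Tool frame: the origin (TCP) lies on the front face of the gripper's body, between the roots of the fingers; the fingertips stand 73 mm ahead of it and the grasp point (between the pads) lies 54 mm ahead of it (manip.grasp_offset is the distance from the TCP to the grasp point, in m); z points along the fingers, y is the line along which they close (so a half turn about z gives the same grasp; the last joint's range is limited). The gripper opens to 85 mm and grips with 20 to 120 N. Pads are 22 mm wide; open, the fingers measure 114 mm over their backs; the gripper's body (76 mm by 85 mm) begins 54 mm behind the grasp point. The pads swing forward as they close: fully open they stand 13 mm farther back than shut.
Start: joints at [63.398, 35.231, -0.722, 81.555, 0.464, 63.22, -2.315], TCP at [0.276, -0.589, 0.304] pointing down, gripper open.
Joint ranges: [-178.69, 178.69], [-17.37, 117.87], [-77.05, 75.6], [15.02, 138.74], [-78.02, 258.01], [0.78, 113.62], [-162.83, 162.83]. Speed limits (degrees/s): [159.86, 159.86, 180, 180, 180, 180, 180].

### API

Orientations are given as [roll, pitch, yaw] about the fixed x, y, z axes, in that order (R = Rz(yaw) Ry(pitch) Rx(roll)).
In Python, from cell import manip gives the robot as it stands.
- The arm moves only by the shell command python3 -m handwheel 'ROWS'. ROWS is JSON, a list that holds one entry, the list of rows, each a list of 7 numbers: the shift along the tool's x, y, z as a fraction of full scale, then the turn, a rotation vector about the tool's x, y, z as a fraction of full scale, then the finger opening in mm, from 0 to 85.4. A call has 1 to 12 rows; each row shifts and turns the commanded pose from where the row before left it, along the tool's axes as they then stand; what a row does not reach is not made up. Full scale, the value 1, is 0.1 m for a shift and 180 degrees for a turn. A row lasts 1/10 s, in which the tool goes at most 50 mm and 8.59 degrees, less where a joint would pass 70% of its speed; a pose out of reach is approached as far as the arm can. A call with a number of a shift or a turn outside -1 to 1 is refused whole. A call with a gripper value outside its range is refused whole. The fingers move at their own pace and stop on an object; the grip force is fixed at half the most. Time passes only in rows, so rows that do not move let the fingers close. It gives the time, the measured TCP pose, the force, the opening and the grip force at its end, in the units of the state.
- manip.get_obs(): the state, without advancing time (a new reading comes with each control period).
- manip.camera(name): name is "scene" or "top" or "wrist"; returns a dict with "color" (400x640x3 uint8, red, green, blue), "mtx" (3x3 intrinsics, pixels), "T" (4x4, takes a point from camera to world coordinates). Camera axes: x right, y up, looking along -z (the intrinsics and any distortion apply to the point x, -y, -z); pixel columns grow to the right and rows downward; lengths in m; the calibration is good to about 2 mm. The wrist camera is an equidistant fisheye: a pixel r from the principal point sees the ray r / f radians off the axis. A picture is of the moment at which its call begins. There is no depth.
- manip.job_done(): hands the job in; it is judged then, once.
The state is a dict: "time_s": time; "joints": joint angles; "qvel": joint speeds; "tau": joint torques, N m; "tool_pos": TCP position; "eef_rot": TCP orientation; "ft_force": force on the tool from outside, world axes, zero at the start; "wrist_torque": the same for the moment, N m; "opening": opening from 0.0 (shut) to 1.0 (fully open); "grasp_force": force on a finger pad.
Only numpy, scipy, OpenCV 4.12 (cv2) and the standard library are available. Lean on these libraries where they do the work, as an engineer would, in place of code of your own. Each camera call takes 0.05 s, during which the arm holds its last target. There are 200 camera calls.

### The job

The gearbox in the bench vice is short of one cover bolt: show the trainee where it goes and which bolt to fit. Point straight down at the empty bolt hole with the fingertips two or three centimetres above it and stay there for about two seconds, then point in the same way at the loose hex bolt in the parts tray that matches the ones in the cover, and finish still pointing at it. Touch nothing, and come down over those two only, moving well above everything else.

Things in the scene. Friction and masses are not known exactly. Their poses are not given: they have to be found in the camera images.
- empty_hole (a point): the empty bolt hole in the gearbox cover: 13 mm across, dark inside; the point is the middle of its mouth, level with the cover's top face, about 213 mm above the bench; z is up. The cover has six bolt places in two rows of three (64 mm apart in a row, 76 mm between rows); five hold bolts, this one does not, and which one it is changes. It is fixed
- gearbox: gearbox held between the jaws of the red bench vice: grey housing, bare aluminium cover 104 (x) x 156 mm (y), a shaft at each end. Origin under its middle, 115 mm above the bench; x points across the jaws away from the robot, z up; cover's top face at z = 98 mm, breather plug in its middle up to z = 114 mm. Vice and gearbox are fixed, and placed and turned together
- hex_bolt_top (a point): the loose hex bolt, M12, that is missing from the cover: plain steel, head 19 mm across flats and 7.5 mm high, as on the cover's bolts. It stands upside down on its head in the parts tray; the point is the upper end of its 12 mm thick threaded shank, its highest part, 47.5 mm above the underside of the head and about 51 mm above the bench; z is up
- tray: shallow open parts tray, dark rubber-coated, 150 (x) x 220 mm (y), rim 16 mm high, floor 3 mm thick, fixed; origin under its middle. Five fasteners stand in it, their places mixed
- small_bolt_top (a point): another fastener standing in the parts tray, not to be pointed at: much smaller hex bolt, M6: head 10 mm across the flats and 4 mm high, 24 mm tall in all; the point is on its middle axis, level with its top; neighbours stand at least 45 mm apart, centre to centre
- cap_screw_top (a point): another fastener standing in the parts tray, not to be pointed at: socket-head cap screw, M16: round head 24 mm across and 16 mm high, 61 mm tall in all; the point is on its middle axis, level with its top; neighbours stand at least 45 mm apart, centre to centre
- wing_nut_top (a point): another fastener standing in the parts tray, not to be pointed at: wing nut, M10: hub 20 mm across, two wings 51 mm from tip to tip, 23 mm tall; the point is on its middle axis, level with its top; neighbours stand at least 45 mm apart, centre to centre
- long_nut_top (a point): another fastener standing in the parts tray, not to be pointed at: long coupling nut, a plain hexagon 19 mm across the flats and 36 mm tall; the point is on its middle axis, level with its top; neighbours stand at least 45 mm apart, centre to centre
- cover_bolt0_top (a point): one of the five hex bolts fitted in the cover, not to be pointed at: head 19 mm across the flats on a 24 mm washer; the point is the top of the head, 10 mm above the cover's face
- cover_bolt1_top (a point): one of the five hex bolts fitted in the cover, not to be pointed at: head 19 mm across the flats on a 24 mm washer; the point is the top of the head, 10 mm above the cover's face
- cover_bolt2_top (a point): one of the five hex bolts fitted in the cover, not to be pointed at: head 19 mm across the flats on a 24 mm washer; the point is the top of the head, 10 mm above the cover's face
- cover_bolt3_top (a point): one of the five hex bolts fitted in the cover, not to be pointed at: head 19 mm across the flats on a 24 mm washer; the point is the top of the head, 10 mm above the cover's face
- cover_bolt4_top (a point): one of the five hex bolts fitted in the cover, not to be pointed at: head 19 mm across the flats on a 24 mm washer; the point is the top of the head, 10 mm above the cover's face

How it is judged:
By the outcome, as a careful person would: the job done as asked, in the order asked, and still so for the second after the job is handed in, with the robot touching nothing.
It also fails if it takes over 38 s, if anything falls off the work surface, if the arm or the gripper's body presses on something with over 40 N, if the wrist force passes 120 N, or if a joint passes its speed limit or range.

## Working session

There is one attempt and no reset: what is moved stays moved. The work goes in short steps, Python scripts to look and compute and a shell command to move; the robot and the scene stay as the last step left them, time stands still between calls to the robot, and variables do not carry over. Pictures are saved under pics/ and viewed, at most 10 in all, crops included, and the job is handed in when it is done.

```bash
mkdir -p pics; python3 - <<'E'
from cell import manip
import cv2,pickle
D={}
for n in("scene","top"):
    c=manip.camera(n);D[n]=c;cv2.imwrite(f"pics/{n}0.png",c["color"][:,:,::-1]);print(n,c["mtx"].tolist(),c["T"].round(4).tolist())
pickle.dump(D,open("d.pkl","wb"))
o=manip.get_obs();print({k:o[k] for k in("time_s","tool_pos","eef_rot","opening")})
E
```

```text
scene [[452.60313269908016, 0.0, 319.28846562770184], [0.0, 452.60313269908016, 202.43114226111402], [0.0, 0.0, 1.0]] [[-0.8808, -0.4131, 0.2316, 0.7586], [0.4734, -0.7563, 0.4515, 0.3952], [-0.0114, 0.5073, 0.8617, 1.0163], [0.0, 0.0, 0.0, 1.0]]
top [[481.8332258933021, 0.0, 317.71686956306746], [0.0, 481.8332258933021, 202.5457293405253], [0.0, 0.0, 1.0]] [[-0.0473, 0.9787, -0.1999, 0.3303], [-0.9989, -0.0458, 0.012, -0.0745], [0.0026, 0.2002, 0.9797, 1.0958], [0.0, 0.0, 0.0, 1.0]]
{'time_s': 0.1, 'tool_pos': array([ 0.27535107, -0.58820662,  0.30285967]), 'eef_rot': array([-1.79864932e+02,  2.30191827e-03,  2.50873132e+01]), 'opening': 1.0036560296325348}
```

View pics/top0.png

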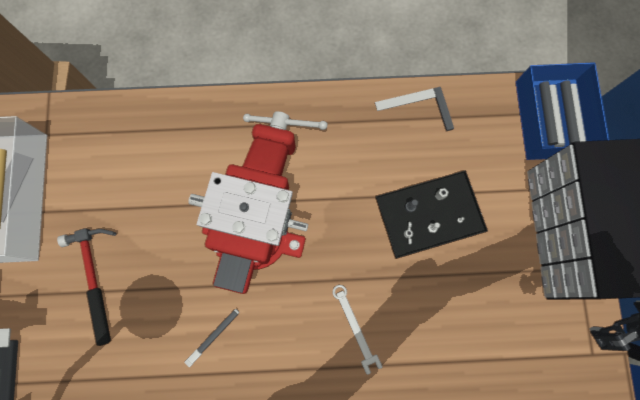

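View pics/scene0.png

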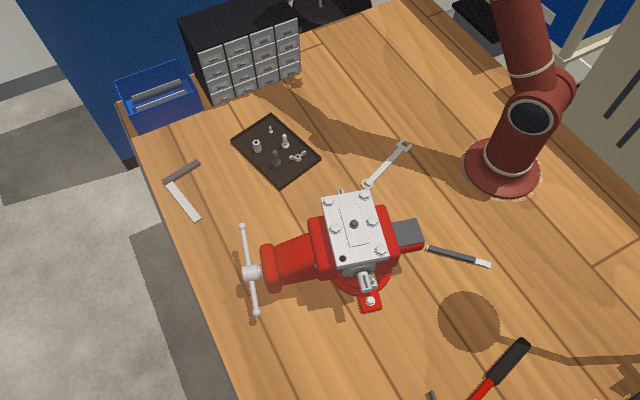

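The top view shows the empty hole as a dark spot at about (217,181), at the cover's far-left corner. In the scene view it is at about (342,258). The tray is at about (431,214) in top and (276,150) in scene. I'll enlarge both.

```bash
python3 - <<'E'
import cv2,pickle,numpy as np
D=pickle.load(open("d.pkl","rb"))
def crop(n,x,y,w,h,s): return cv2.resize(D[n]["color"][y:y+h,x:x+w,::-1],None,fx=s,fy=s,interpolation=cv2.INTER_CUBIC)
a=crop("top",370,165,120,100,5);b=crop("scene",226,108,100,84,5)
cv2.imwrite("pics/tray_top.png",a);cv2.imwrite("pics/tray_scene.png",b)
cv2.imwrite("pics/cover.png",np.hstack([crop("top",190,160,120,90,3),crop("scene",310,185,90,90,3)]))
E
```

```text
(no output)
```

View pics/tray_top.png

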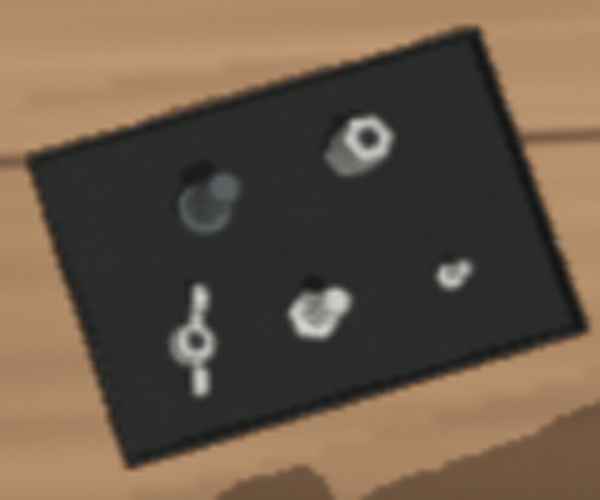

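View pics/tray_scene.png

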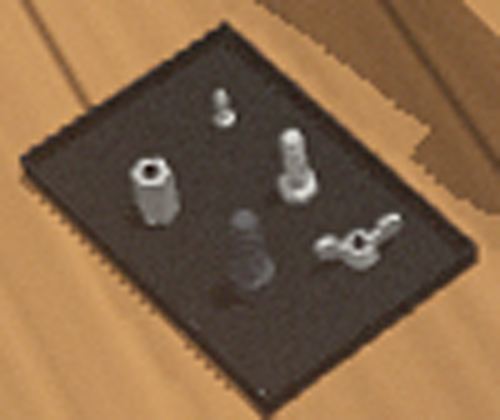

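View pics/cover.png

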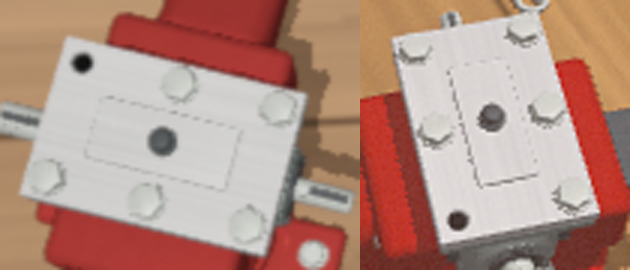

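Hole: top (217.4,180.7), scene (342.4,258.0). The M12 hex bolt is the plain steel one with a hex head at its base. Its shank top is at top (437.3,224.7), scene (283.9,135.1). The dark one at top (411,204) is the round-headed cap screw.

```bash
cat > h.py <<'E'
import numpy as np
from scipy.spatial.transform import Rotation as R
def ray(c,p):
    d=np.linalg.inv(c["mtx"])@[*p,1.]; d=c["T"][:3,:3]@(d*[1,-1,-1]); return c["T"][:3,3],d/np.linalg.norm(d)
def plane(c,p,z):
    o,d=ray(c,p); return o+d*(z-o[2])/d[2]
def tri(rs):
    A=[np.eye(3)-np.outer(d,d) for _,d in rs]; return np.linalg.solve(sum(A),sum(a@o for a,(o,_) in zip(A,rs)))
E
python3 - <<'E'
import pickle,numpy as np
from h import *
D=pickle.load(open("d.pkl","rb"));np.set_printoptions(precision=4,suppress=True)
for n,t,s,z in[("hole",(217.4,180.7),(342.4,258),.213),("bolt",(437.3,224.7),(283.9,135.1),.051),("breather",(243.7,206.7),(353.7,223.9),.229)]:
    print(n,plane(D["top"],t,z),plane(D["scene"],s,z),tri([ray(D["top"],t),ray(D["scene"],s)]))
for p in((580,130),(545,298),(575,60)): print("cab",plane(D["top"],p,0.),plane(D["top"],p,.2))
from cell import manip
print(manip.camera("wrist")["mtx"])
E
```

```text
hole [0.5613 0.1017 0.213 ] [0.5624 0.1046 0.213 ] [0.5618 0.1028 0.2093]
bolt [ 0.4816 -0.347   0.051 ] [ 0.483  -0.3436  0.051 ] [ 0.4819 -0.348   0.0459]
breather [0.5057 0.0507 0.229 ] [0.5109 0.0581 0.229 ] [0.5076 0.0527 0.2175]
cab [ 0.7018 -0.7247  0.    ] [ 0.634 -0.606  0.2  ]
cab [ 0.3127 -0.5847  0.    ] [ 0.3159 -0.4916  0.2   ]
cab [ 0.8837 -0.7408  0.    ] [ 0.7827 -0.6192  0.2   ]
[[309.7069   0.     310.9913]
 [  0.     309.7069 202.7644]
 [  0.       0.       1.    ]]
```

Both cameras agree to within about 3 mm, and the heights match the ones given. Hole ≈ (0.562, 0.103, 0.213), bolt ≈ (0.482, -0.3455, 0.051). I'll go up first with the fingers shut, then across high.

```bash
python3 -m handwheel '[[[0,0,-0.3,0,0,0,0],[0,0,-0.3,0,0,0,0],[0,0,-0.3,0,0,0,0],[0,0,-0.3,0,0,0,0],[0,0,-0.3,0,0,0,0],[0.2,-0.18,0,0,0,0,0],[0.22,-0.2,0,0,0,0,0],[0.22,-0.2,0,0,0,0,0],[0.22,-0.2,0,0,0,0,0],[0.22,-0.2,0,0,0,0,0],[0.22,-0.2,0,0,0,0,0],[0.22,-0.2,0,0,0,0,0]]]'
```

```text
time_s: 1.35
tool_pos: [0.3549, -0.3979, 0.4536]
eef_rot: [-180.0, 0.0, 25.1]
ft_force: [-0.6, -0.1, -0.1]
opening: -0.0
grasp_force: 0.0
```

```bash
python3 -m handwheel '[[[0.22,-0.2,0,0,0,0,0],[0.22,-0.2,0,0,0,0,0],[0.22,-0.2,0,0,0,0,0],[0.22,-0.2,0,0,0,0,0],[0.22,-0.2,0,0,0,0,0],[0.22,-0.2,0,0,0,0,0],[0.22,-0.2,0,0,0,0,0],[0.22,-0.2,0,0,0,0,0],[0.22,-0.2,0,0,0,0,0],[0.22,-0.2,0,0,0,0,0],[0.22,-0.2,0,0,0,0,0],[0.22,-0.2,0,0,0,0,0]]]'
python3 -m handwheel '[[[0.22,-0.2,0,0,0,0,0],[0.22,-0.2,0,0,0,0,0],[0.22,-0.2,0,0,0,0,0],[0.22,-0.2,0,0,0,0,0],[0.22,-0.2,0,0,0,0,0],[0.18,-0.18,0,0,0,0,0],[0.08,-0.08,0,0,0,0,0],[0,0,0,0,0,0,0],[0,0,0,0,0,0,0],[0,0,0,0,0,0,0]]]'
python3 - <<'E'
from cell import manip
import cv2,pickle
from h import *
c=manip.camera("wrist");pickle.dump(c,open("w.pkl","wb"))
o=manip.get_obs();T=c["T"];K=c["mtx"]
def proj(p):
    q=T[:3,:3].T@(np.array(p)-T[:3,3])*[1,-1,-1];th=np.arctan2(np.hypot(*q[:2]),q[2]);u=q[:2]/np.hypot(*q[:2])*th*K[0,0];return u+K[:2,2]
print(o["tool_pos"],o["eef_rot"],o["time_s"],"hole predicted px",proj([.5617,.103,.213]))
cv2.imwrite("pics/w1.png",c["color"][:,:,::-1])
E
```

```text
time_s: 2.55
tool_pos: [0.4922, -0.0688, 0.4537]
eef_rot: [-180.0, 0.0, 25.1]
ft_force: [1.8, -0.2, -0.1]
opening: -0.002
grasp_force: 0.0
time_s: 3.55
tool_pos: [0.5617, 0.0998, 0.4541]
eef_rot: [179.9, 0.0, 24.9]
ft_force: [-0.4, -1.2, -0.0]
opening: 0.001
grasp_force: 0.0
[0.56172791 0.09997331 0.45412863] [1.79939350e+02 1.67920712e-02 2.49236106e+01] 3.6 hole predicted px [307.55629927 182.06093985]
```

View pics/w1.png

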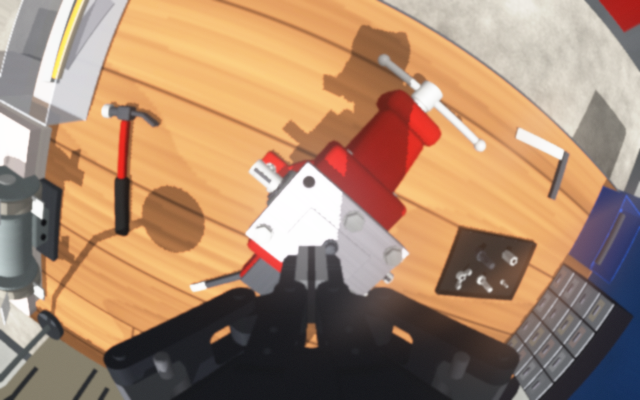

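The wrist view shows the hole at (308.5,182) against a prediction of (307.6,182.1), so the estimate holds to within about 1 mm. The shut fingertips are at about (315,248). I'll use those to check the tip length.

```bash
python3 - <<'E'
import pickle
from h import *
c=pickle.load(open("w.pkl","rb"));T=c["T"];K=c["mtx"]
P=np.array([.5617,.1,.4541]);Rt=R.from_euler("xyz",[179.94,.017,24.92],degrees=True).as_matrix()
def proj(p):
    q=T[:3,:3].T@(np.array(p)-T[:3,3])*[1,-1,-1];r=np.hypot(*q[:2]);return (q[:2]/r*np.arctan2(r,q[2])*K[0,0]+K[:2,2]).round(1)
print("cam in tool",Rt.T@(T[:3,3]-P))
for L in(.06,.073,.086):
    print(L,[proj(P+Rt@[s,0,L]).tolist() for s in(-.011,0,.011)], proj(P+Rt@[.011,.01,L]))
E
```

```text
cam in tool [ 0.07560183  0.00073141 -0.06961547]
0.06 [[309.7, 291.8], [309.6, 272.9], [309.6, 252.6]] [331.  252.5]
0.073 [[309.8, 278.4], [309.7, 260.4], [309.7, 241.1]] [329.5 241.1]
0.086 [[309.9, 266.7], [309.8, 249.5], [309.8, 231.3]] [328.2 231.2]
```

The visible tip edge agrees with 73 mm when shut. I'll descend to TCP z ≈ 0.311.

```bash
python3 -m handwheel '[[[0.01,-0.03,0.2,0,0,0,0],[0,0,0.3,0,0,0,0],[0,0,0.3,0,0,0,0],[0,0,0.3,0,0,0,0],[0,0,0.2,0,0,0,0],[0,0,0.13,0,0,0,0],[0,0,0,0,0,0,0],[0,0,0,0,0,0,0],[0,0,0,0,0,0,0]]]'
```

```text
time_s: 4.5
tool_pos: [0.562, 0.1047, 0.3123]
eef_rot: [180.0, -0.1, 25.0]
ft_force: [-0.0, -0.7, -0.7]
opening: 0.004
grasp_force: 0.0
```

```bash
python3 -m handwheel '[[[0,0.01,0,0,0,0,0],[0,0,0,0,0,0,0],[0,0,0,0,0,0,0],[0,0,0,0,0,0,0],[0,0,0,0,0,0,0],[0,0,0,0,0,0,0],[0,0,0,0,0,0,0],[0,0,0,0,0,0,0],[0,0,0,0,0,0,0],[0,0,0,0,0,0,0],[0,0,0,0,0,0,0]]]'
python3 -m handwheel '[[[0,0,0,0,0,0,0],[0,0,0,0,0,0,0],[0,0,0,0,0,0,0],[0,0,0,0,0,0,0],[0,0,0,0,0,0,0],[0,0,0,0,0,0,0],[0,0,0,0,0,0,0],[0,0,0,0,0,0,0],[0,0,0,0,0,0,0],[0,0,0,0,0,0,0]]]'
```

```text
time_s: 5.6
tool_pos: [0.5619, 0.1041, 0.3109]
eef_rot: [-180.0, -0.0, 25.1]
ft_force: [0.3, -0.4, -0.2]
opening: 0.002
grasp_force: 0.0
time_s: 6.6
tool_pos: [0.5619, 0.1041, 0.3109]
eef_rot: [-180.0, -0.0, 25.1]
ft_force: [0.1, 0.4, -0.8]
opening: -0.002
grasp_force: 0.0
```

```bash
python3 -m handwheel '[[[0,0,-0.2,0,0,0,0],[0,0,-0.3,0,0,0,0],[0,0,-0.3,0,0,0,0],[0,0,-0.3,0,0,0,0],[0,0,0,0,0,0,0],[-0.165,0.235,0,0,0,0,0],[-0.165,0.235,0,0,0,0,0],[-0.165,0.235,0,0,0,0,0],[-0.165,0.235,0,0,0,0,0],[-0.165,0.235,0,0,0,0,0],[-0.165,0.235,0,0,0,0,0]]]'
python3 -m handwheel '[[[-0.165,0.235,0,0,0,0,0],[-0.165,0.235,0,0,0,0,0],[-0.165,0.235,0,0,0,0,0],[-0.165,0.235,0,0,0,0,0],[-0.165,0.235,0,0,0,0,0],[-0.165,0.235,0,0,0,0,0],[-0.165,0.235,0,0,0,0,0],[-0.165,0.235,0,0,0,0,0],[-0.165,0.235,0,0,0,0,0],[-0.15,0.21,0,0,0,0,0],[0,0,0,0,0,0,0],[0,0,0,0,0,0,0]]]'
python3 -m handwheel '[[[0,0,0.2,0,0,0,0],[0,0,0.3,0,0,0,0],[0,0,0.3,0,0,0,0],[0,0,0.2,0,0,0,0],[0,0,0,0,0,0,0],[0,0,0,0,0,0,0],[0,0,0,0,0,0,0]]]'
python3 - <<'E'
from cell import manip
import cv2,pickle
from h import *
c=manip.camera("wrist");T=c["T"];K=c["mtx"];o=manip.get_obs()
def proj(p):
    q=T[:3,:3].T@(np.array(p)-T[:3,3])*[1,-1,-1];r=np.hypot(*q[:2]);return (q[:2]/r*np.arctan2(r,q[2])*K[0,0]+K[:2,2]).round(1)
print(o["tool_pos"],[proj([.4822+a,-.3455+b,.051]).tolist() for a,b in((0,0),(.01,0),(0,.01))])
cv2.imwrite("pics/w2.png",cv2.resize(c["color"][120:270,210:410,::-1],None,fx=4,fy=4,interpolation=cv2.INTER_CUBIC))
E
```

```text
time_s: 7.7
tool_pos: [0.5313, -0.0668, 0.4201]
eef_rot: [-180.0, 0.1, 25.1]
ft_force: [-0.2, -0.7, 0.7]
opening: 0.003
grasp_force: 0.0
time_s: 8.9
tool_pos: [0.4822, -0.3455, 0.4199]
eef_rot: [-179.9, 0.0, 25.0]
ft_force: [-0.1, 0.7, 0.3]
opening: 0.005
grasp_force: 0.0
time_s: 9.6
tool_pos: [0.4835, -0.3452, 0.3226]
eef_rot: [179.9, -0.1, 25.2]
ft_force: [-0.0, -0.1, 1.8]
opening: -0.001
grasp_force: 0.0
[ 0.48336119 -0.34537861  0.32264605] [[309.9, 178.7], [313.7, 170.8], [301.9, 175.0]]
```

View pics/w2.png

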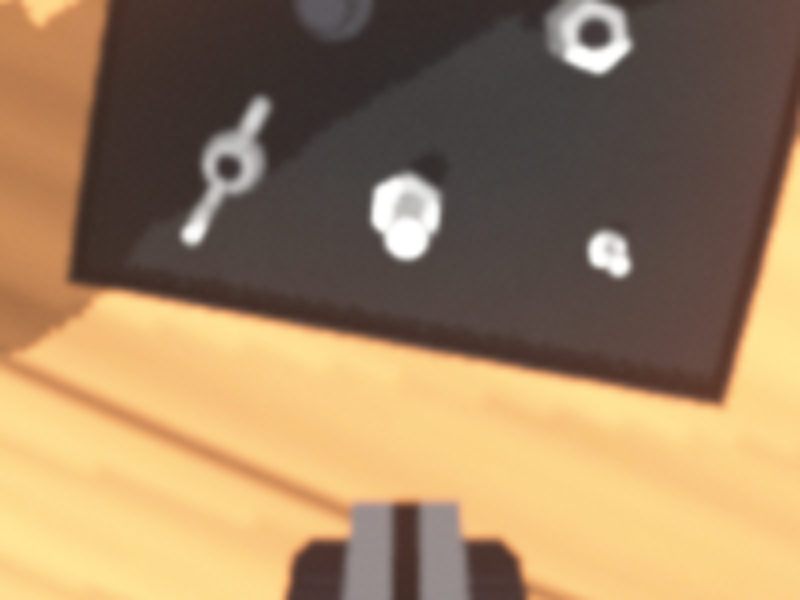

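The shank top is at (311.1,179.3), against a prediction of (309.9,178.7), so I'll shift the target to (0.482,-0.347). Then I'll descend 0.173 m to TCP z ≈ 0.149.

```bash
python3 -m handwheel '[[[-0.02,0.01,0.2,0,0,0,0],[0,0,0.3,0,0,0,0],[0,0,0.3,0,0,0,0],[0,0,0.3,0,0,0,0],[0,0,0.3,0,0,0,0],[0,0,0.2,0,0,0,0],[0,0,0.13,0,0,0,0],[0,0,0,0,0,0,0],[0,0,0,0,0,0,0],[0,0,0,0,0,0,0],[0,0,0,0,0,0,0]]]'
```

```text
time_s: 10.75
tool_pos: [0.4817, -0.3477, 0.1493]
eef_rot: [179.9, -0.1, 25.1]
ft_force: [-0.0, -1.0, -0.3]
opening: 0.002
grasp_force: 0.0
```

```bash
python3 -m handwheel '[[[0,0,0,0,0,0,0],[0,0,0,0,0,0,0],[0,0,0,0,0,0,0],[0,0,0,0,0,0,0],[0,0,0,0,0,0,0],[0,0,0,0,0,0,0],[0,0,0,0,0,0,0],[0,0,0,0,0,0,0],[0,0,0,0,0,0,0],[0,0,0,0,0,0,0],[0,0,0,0,0,0,0],[0,0,0,0,0,0,0]]]'
python3 -m handwheel '[[[0,0,0,0,0,0,0],[0,0,0,0,0,0,0],[0,0,0,0,0,0,0],[0,0,0,0,0,0,0],[0,0,0,0,0,0,0],[0,0,0,0,0,0,0],[0,0,0,0,0,0,0],[0,0,0,0,0,0,0]]]'
python3 -c "
from cell import manip
import cv2
c=manip.camera('wrist')
cv2.imwrite('pics/w3.png',cv2.resize(c['color'][150:300,210:410,::-1],None,fx=4,fy=4,interpolation=cv2.INTER_CUBIC))"
```

```text
time_s: 11.95
tool_pos: [0.4811, -0.3472, 0.1479]
eef_rot: [-180.0, -0.0, 25.1]
ft_force: [0.4, 0.0, 0.1]
opening: -0.002
grasp_force: 0.0
time_s: 12.75
tool_pos: [0.4811, -0.3472, 0.1479]
eef_rot: [-180.0, -0.0, 25.1]
ft_force: [0.8, 0.2, -0.6]
opening: 0.002
grasp_force: 0.0
```

View pics/w3.png

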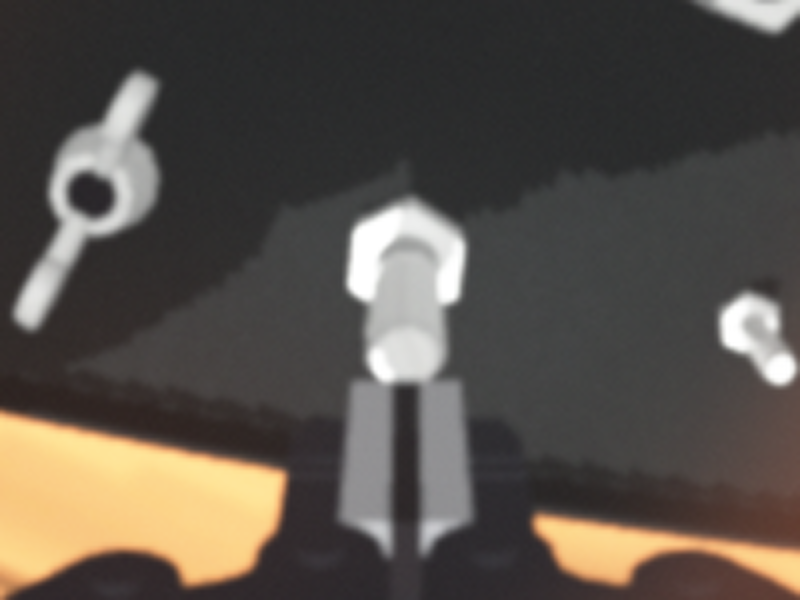

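The shut fingertips are centred on the hex bolt's shank, clear above it at crop (405,355). Nothing is being touched.

```bash
python3 -c "
from cell import manip
print(manip.job_done())"
```

```text
the job is handed in; nothing more can be done
None
```

Job handed in at about 13 s: the arm pointed at the empty hole for about 2 s, about 25 mm above it, then at the loose M12 hex bolt, and finished still pointing about 24 mm above it; the force readings showed no contact.

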